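# Zero the webbing length counter

## Robot

A 6-joint arm with a two-finger parallel gripper is mounted at the origin on the work surface. World frame = base frame: x ahead of the robot, y to its left, z up, the work surface at z = 0. Lengths are in mm, angles in rad, forces in N, time in s.
With the tool pointing down it reaches from about 275 to 1000 mm from the base axis. Payload 8.4 kg.
Tool frame: the origin (TCP) lies at the very end of the fingers, on their centre line; the grasp point (between the pads) lies 19 mm behind it; z points along the fingers, y is the line along which they close (so a half turn about z gives the same grasp; the last joint's range is limited). The gripper opens to 85 mm and grips with 20 to 120 N. Pads are 22 mm wide; open, the fingers measure 114 mm over their backs; the gripper's body (76 mm by 85 mm) begins 54 mm behind the grasp point. The pads swing forward as they close: fully open they stand 13 mm farther back than shut.
Start: joints at [-1.108, 0.353, 1.633, -0, 1.155, -0.002], TCP at [280.151, -558.698, 231.281] pointing down, gripper open.
Joint ranges: [-2.63, 2.63], [-0.92, 2.1], [0.06, 2.66], [-1.3, 4.44], [0, 2.69], [-3.02, 3.02]. Speed limits (rad/s): [2.22, 2.22, 2.79, 3.14, 3.14, 3.14].

## Interface

Orientations are given as [roll, pitch, yaw] about the fixed x, y, z axes, in that order (R = Rz(yaw) Ry(pitch) Rx(roll)).
In Python, from rig import r, vision gives the robot as it stands. The module is installed in compiled form; this text tells all that it offers.
- The arm moves only by the tool play_rows, never from a script. Its argument "steps" is a list of rows, each an object with "delta_pos": the shift along the tool's x, y, z in cm, a list of three; "yaw": the turn about the tool's z in rad; "jaw": the opening in per cent of the stroke, from 0 (shut) to 100 (fully open). A call has exactly 8 rows; each row is the pose to reach, as a shift and turn from the pose commanded when the call began, along the tool's axes at that moment; what a row does not reach only later rows make up. A row lasts 1/10 s, in which the tool goes at most 50 mm and 8.59 degrees, less where a joint would pass 70% of its speed; a pose out of reach is approached as far as the arm can. A call with a gripper value outside its range is refused whole. The fingers move at their own pace and stop on an object; "grip_force" is the grip in N (left out, the last holds). Time passes only in rows, so rows that repeat a pose let the fingers close, or fill a call up. It gives the time, the measured TCP pose, the force, the opening and the grip force at its end, in the units of the state.
- r.sense(): the state, without advancing time (a new reading comes with each control period).
- vision.grab_frame(name): name is "side" or "top" or "wrist"; returns (picture, depth): 400x640x3 uint8, red, green, blue; 400x640 float32, mm along the optical axis (not along the pixel's ray), 0 where there is no reading.
- vision.calibration(name): a dict with "mtx" (3x3 intrinsics, pixels), "extrinsics" (4x4, takes a point from camera to world coordinates). Camera axes: x right, y down, z forward; pixel columns grow to the right and rows downward; lengths in mm; the calibration is good to about 2 mm. The wrist camera is an equidistant fisheye: a pixel r from the principal point sees the ray r / f radians off the axis. A picture is of the moment at which its call begins: read the wrist's pose just before it. calibration takes no time and is no camera call; for the wrist camera it gives the pose at the moment of the call.
- r.sign_off(): hands the job in; it is judged then, once.
Trained networks look in the newest picture that a camera, given by its name, has taken for a name from the list of things; names that differ only in an ending like _2 or _b are one class to them, and where a whole thing is asked for, a point or a joint stands for the part that bears it (a point fixed in the world has none). Each returns a list of dicts, best first, with "conf" (0 to 1); they miss things now and then, are a little off and sometimes report something else, mostly with a low value. They report only what shows in the picture. A call takes as long as a camera call.
- vision.cut_out(camera, thing): "region" (400x640 bool, what is visible of it) and "uv" ([column, row] in pixels, amid what is visible of it).
- vision.landmark_of(camera, thing): "uv" ([column, row] in pixels: a listed point, or the origin of a listed thing).
The state is a dict: "clock": time; "qpos": joint angles; "qvel": joint speeds; "joint_efforts": joint torques, N m; "eef_pos": TCP position; "tcp_rot": TCP orientation; "contact_force": force on the tool from outside, world axes, zero at the start; "wrist_torque": the same for the moment, N m; "opening": opening from 0.0 (shut) to 1.0 (fully open); "grasp_force": force on a finger pad.
Only numpy, scipy, OpenCV 4.12 (cv2) and the standard library are available. Lean on these libraries where they do the work, as an engineer would, in place of code of your own. Each camera call takes 0.05 s, during which the arm holds its last target. There are 200 camera calls.

## Task

Zero the seat-belt webbing length counter on the bench: with a fingertip, push its yellow sliding cover fully open, reach down into the well and press the sunken blue reset key all the way down, keeping it down for about a second. Then let the key spring up and push the cover fully shut again. Only push and press, do not lift or drag the counter itself; leave the other box's red key and everything else on the bench alone.

Things in the scene. Friction and masses are not known exactly. Their poses are not given: they have to be found in the camera images.
- counter: Grey metal length counter, loose, 2.4 kg or so, 120 (x) by 210 (y) by 55 mm high; dark display on its front (-x) face, a black measuring wheel behind (to x = 114 mm, as high as its top). Origin: centre of its underside; z up; y is the way the cover opens. Rails 7 mm wide and high run along y on its top at x = -38.5 and +38.5 mm.
- well_mouth (a point): Centre of the mouth of the counter's round well, 50 mm wide and 30 mm deep, in its top face (55 mm above the bench), at x = 0, y = -45 mm of the counter; axes as the counter's.
- key_top (a point): Centre of the top of the blue reset key, a disc of 30 mm diameter in the well, 22 mm below the well's mouth when up (33 mm above the bench).
- key (a joint): Travel of the blue reset key in m: 0 up, 0.006 fully down. Spring return, about 2 N at first and 5 N when fully down.
- ridge_top (a point): Centre of the top of the ridge on the yellow cover: a plate 68 (x) by 70 (y) by 5 mm, centred under the ridge, upper face 60.5 mm above the bench. The ridge is 50 mm long across the slide (x), 10 mm thick along it (y), stands 14 mm above the plate (top 74.5 mm above the bench). Axes as the counter's. With the cover shut the ridge is above the well's centre.
- cover (a joint): Slide of the yellow cover in m along the counter's +y: 0 shut (covers the well), 0.075 fully open against its stop; the well is wholly uncovered from 0.060. It takes about 2 N to slide and stays where it is left. It starts shut or up to 10 mm open.
- cutter: Blue box, the webbing cutter's control, loose, 2.4 kg, 120 (x) by 140 (y) by 55 mm high with a 30 mm high steel ledge behind it; an open well like the counter's, in the middle of its top, holds a red key. Not to be used. Origin: centre of its underside. It and the counter may stand in either place, left or right.
- cut_key (a joint): Travel of the cutter's red key in m: 0 up, 0.006 fully down. Must not be pressed.
- buckle: Black belt buckle standing upright between the two boxes, 26 by 26 by 59 mm high. Origin at the centre of its underside. Leave alone.
- tape: Roll of tan tape lying flat, 100 mm diameter, 22 mm high; origin at the centre of its underside. Leave alone.
- reel: Empty yellow plastic reel, 110 mm diameter, 56 mm high; origin at the centre of its underside. Leave alone.
- retractor: Seat-belt retractor: steel frame with white round ends, 70 (x) by 114 (y) by 69 mm high; origin at the centre of its underside. Leave alone.
- screwdriver: Screwdriver with blue handle lying on the bench, 200 mm long along its x; origin at its underside near its middle. Leave alone.
- jar: Clear jar with black lid, 60 mm diameter, 85 mm high; origin at the centre of its underside. Leave alone.

How it is judged:
By the outcome, as a careful person would: the job done as asked, in the order asked, and still so for the second after the job is handed in, with the robot touching nothing.
It also fails if it takes over 51 s, if anything falls off the work surface, if the arm or the gripper's body presses on something with over 40 N, if the wrist force passes 120 N, or if a joint passes its speed limit or range.

## Working session

There is one attempt and no reset: what is moved stays moved. The work goes in short steps, Python scripts to look and compute and a tool call to move; the robot and the scene stay as the last step left them, time stands still between calls to the robot, and variables do not carry over. Pictures are saved under pics/ and viewed, at most 10 in all, crops included, and the job is handed in when it is done.

Besides the shell and the picture viewer there is one more tool, called after ">>>" as name(argument=value, ...) on one line, values as JSON. play_rows: Moves the arm, as the interface text tells. Its arguments: {"type":"object","properties":{"steps":{"type":"array"},"grip_force":{"type":"number"}},"required":["steps"]}

```bash
mkdir -p pics; cat > h.py <<'E'
from rig import r, vision
import numpy as np, cv2
def world(cam,uv,depth=None,z=None):
    c=vision.calibration(cam);K=np.array(c["mtx"]);T=np.array(c["extrinsics"])
    d=np.array([(uv[0]-K[0,2])/K[0,0],(uv[1]-K[1,2])/K[1,1],1.])
    R=T[:3,:3]@d;o=T[:3,3]
    s=depth if z is None else (z-o[2])/R[2]
    return o+s*R
E
python3 - <<'E'
from h import *
s=r.sense();print(s["clock"],s["eef_pos"],s["tcp_rot"],s["opening"],s["contact_force"])
for cam in ["top","side"]:
    p,d=vision.grab_frame(cam);cv2.imwrite(f"pics/{cam}0.png",p[:,:,::-1])
    for t,z in [("ridge_top",74.5),("well_mouth",55),("counter",0),("cutter",0),("buckle",0)]:
        for l in vision.landmark_of(cam,t)[:2]:
            print(cam,t,round(l["conf"],2),np.round(l["uv"]),np.round(world(cam,l["uv"],z=z)))
print(r.sense()["clock"])
E
```

```text
0.0 [ 279.94228313 -558.27758222  230.55400405] [-3.14021930e+00  9.46028015e-06  4.64807422e-01] 1.0015086715323305 [-0.45963265  0.87193914  0.71106132]
top ridge_top 0.72 [271. 186.] [544. 178.  74.]
top well_mouth 0.71 [277. 185.] [549. 159.  55.]
top counter 0.77 [261. 195.] [525. 222.   0.]
top cutter 0.58 [379. 182.] [ 558. -195.    0.]
top buckle 0.69 [219. 258.] [307. 368.   0.]
top buckle 0.61 [325. 206.] [478.  -4.   0.]
side ridge_top 0.79 [286. 185.] [536. 165.  74.]
side well_mouth 0.96 [286. 188.] [549. 178.  55.]
side counter 0.93 [276. 203.] [531. 207.   0.]
side cutter 0.95 [385. 252.] [ 553. -201.    0.]
side cutter 0.66 [470. 298.] [ 540. -457.    0.]
side buckle 0.51 [309. 236.] [465.  -4.   0.]
0.6
```

```bash
python3 - <<'E'
import cv2,numpy as np
a=cv2.imread("pics/top0.png")[130:290,180:440];b=cv2.imread("pics/side0.png")[130:290,200:460]
cv2.imwrite("pics/c0.png",cv2.resize(np.vstack([a,b]),None,fx=1.85,fy=1.85,interpolation=cv2.INTER_CUBIC))
E
```

```text
(no output)
```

View pics/c0.png

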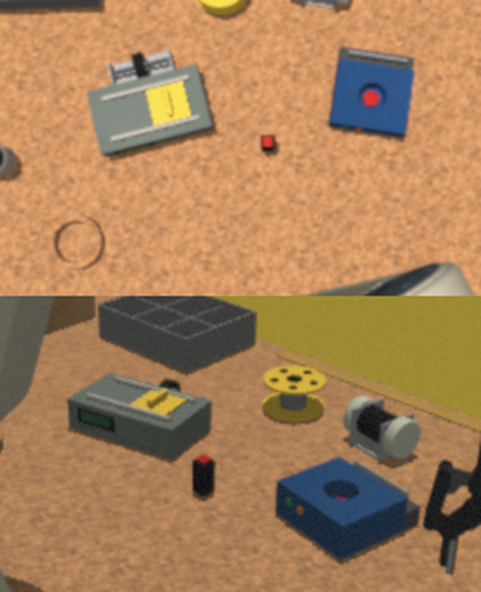

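View pics/top0.png

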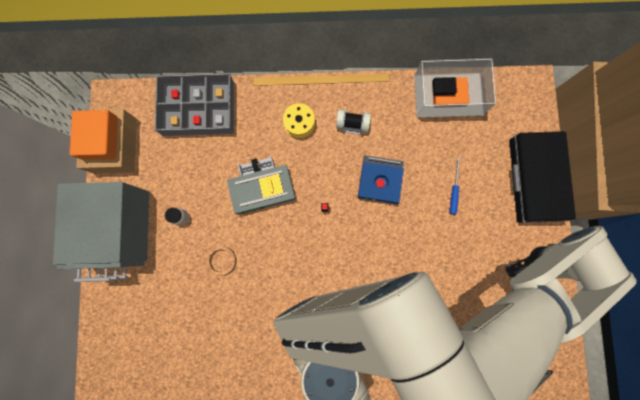

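The top view shows the counter at left (about (262,188)) with its yellow cover at (271,186), the cutter at (381,181) and the buckle at (325,207). The counter is turned by about +0.2 rad. Next I'll fit its pose.

```bash
cat >> h.py <<'E'
def cloud(cam,d,m):
    v,u=np.nonzero(m&(d>0));c=vision.calibration(cam);K=np.array(c["mtx"]);T=np.array(c["extrinsics"])
    z=d[v,u];a=(u-K[0,2])/K[0,0];b=(v-K[1,2])/K[1,1]
    if cam=="wrist":
        th=np.hypot(a,b);k=np.where(th>1e-6,np.tan(th)/np.maximum(th,1e-9),1);a,b=a*k,b*k
    return np.c_[a*z,b*z,z]@T[:3,:3].T+T[:3,3]
def tool_delta(target,yaw_x):
    """shift (cm, tool axes) and tool yaw turn to put TCP at target with tool x at world angle yaw_x"""
    s=r.sense();a=s["tcp_rot"][2];d=np.array(target)-s["eef_pos"]
    x=np.array([np.cos(a),np.sin(a),0]);y=np.array([np.sin(a),-np.cos(a),0])
    return np.round(np.array([d@x,d@y,-d[2]])/10,2), -((yaw_x-a+np.pi)%(2*np.pi)-np.pi)
def rect(P):
    (c,sz,a)=cv2.minAreaRect(P[:,:2].astype(np.float32));return np.round(c,1),np.round(sz,1),round(a,1)
E
python3 - <<'E'
from h import *
p,d=vision.grab_frame("top")
m=vision.cut_out("top","counter")[0]["region"];P=cloud("top",d,m)
print(np.percentile(P[:,2],[5,50,95]))
Q=P[(P[:,2]>50)&(P[:,2]<66)];print(len(Q),rect(Q))
hsv=cv2.cvtColor(p,cv2.COLOR_RGB2HSV);y=(hsv[...,0]>22)&(hsv[...,0]<34)&(hsv[...,1]>170)&(hsv[...,2]>120)
y[:, :240]=0;y[:,300:]=0;y[:160]=0;y[220:]=0
Y=cloud("top",d,y);print(len(Y),rect(Y),np.median(Y,0))
print(tool_delta([540,180,200],np.pi/2+.22))
E
```

```text
[ 1.87527625 55.92786658 65.08302892]
2058 (array([560.2, 221.6]), array([166. , 210.5]), 13.6)
46 (array([548.7, 179.7]), array([55.9, 15.1]), 12.2) [544.6728925  176.933187    70.94619892]
(array([ 56.34, -54.39,   3.13]), np.float64(-1.3260433763193094))
```

>>> play_rows(steps=[{"delta_pos":[3.5,-3.4,0],"yaw":-0.08,"jaw":0},{"delta_pos":[7,-6.8,0],"yaw":-0.16,"jaw":0},{"delta_pos":[10.5,-10.2,0],"yaw":-0.25,"jaw":0},{"delta_pos":[14,-13.6,0],"yaw":-0.33,"jaw":0},{"delta_pos":[17.5,-17,0],"yaw":-0.41,"jaw":0},{"delta_pos":[21,-20.4,0],"yaw":-0.5,"jaw":0},{"delta_pos":[24.5,-23.8,0],"yaw":-0.58,"jaw":0},{"delta_pos":[28,-27,0],"yaw":-0.66,"jaw":0}])

```text
clock: 1.5
eef_pos: [409.7, -190.0, 231.6]
tcp_rot: [3.141, -0.0, 1.128]
contact_force: [1.4, -0.1, 0.4]
opening: 0.001
grasp_force: 0.0
```

```bash
python3 - <<'E'
from h import *
print(tool_delta([535,170,215],np.pi/2+.237))
E
```

```text
(array([37.89, -4.11,  1.66]), np.float64(-0.6799630671088637))
```

>>> play_rows(steps=[{"delta_pos":[4.7,-0.5,0.2],"yaw":-0.08,"jaw":0},{"delta_pos":[9.4,-1,0.4],"yaw":-0.17,"jaw":0},{"delta_pos":[14.2,-1.5,0.6],"yaw":-0.25,"jaw":0},{"delta_pos":[19,-2,0.8],"yaw":-0.34,"jaw":0},{"delta_pos":[23.7,-2.6,1],"yaw":-0.42,"jaw":0},{"delta_pos":[28.4,-3.1,1.2],"yaw":-0.51,"jaw":0},{"delta_pos":[33.2,-3.6,1.4],"yaw":-0.6,"jaw":0},{"delta_pos":[37.9,-4.1,1.7],"yaw":-0.68,"jaw":0}])

```text
clock: 2.3
eef_pos: [536.5, 170.0, 214.5]
tcp_rot: [3.141, 0.0, 1.809]
contact_force: [1.2, -0.3, 0.5]
opening: 0.004
grasp_force: 0.0
```

```bash
python3 - <<'E'
from h import *
p,d=vision.grab_frame("wrist");cv2.imwrite("pics/w1.png",p[:,:,::-1])
for t in ["ridge_top","well_mouth","counter"]:
    for l in vision.landmark_of("wrist",t)[:1]: print(t,l)
c=vision.cut_out("wrist","counter")[0];P=cloud("wrist",d,c["region"]);print(c["conf"],len(P))
Q=P[(P[:,2]>50)&(P[:,2]<66)];print(rect(Q))
hsv=cv2.cvtColor(p,cv2.COLOR_RGB2HSV);y=(hsv[...,0]>22)&(hsv[...,0]<34)&(hsv[...,1]>150)&(hsv[...,2]>100)&c["region"]
Y=cloud("wrist",d,y);H=Y[(Y[:,2]>70)&(Y[:,2]<80)];L=Y[(Y[:,2]>50)&(Y[:,2]<66)];print(len(H),len(L),rect(H),rect(Y),np.percentile(Y[:,2],[5,25,50,75,95]))
E
```

```text
ridge_top {'uv': [331.0, 179.2], 'conf': 0.95}
well_mouth {'uv': [327.4, 179.5], 'conf': 0.87}
counter {'uv': [328.5, 134.4], 'conf': 0.82}
0.95 28226
(array([556.9, 220. ]), array([161.3, 211. ]), 12.8)
546 3529 (array([545.8, 178.6]), array([50.3, 11.1]), 11.2) (array([545.2, 179. ]), array([68.4, 69.6]), 13.2) [58.79224398 59.51487498 60.06496527 60.77967756 73.83370261]
```

View pics/w1.png

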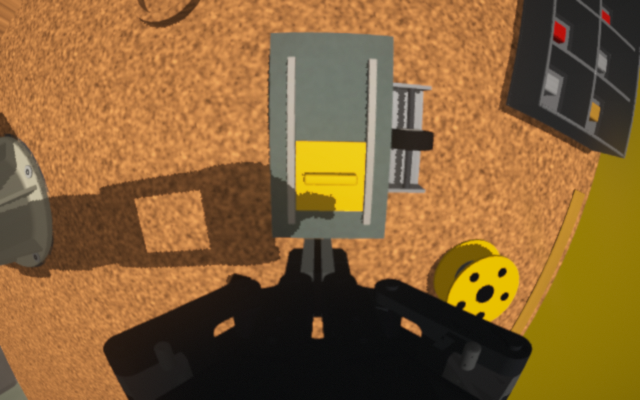

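The wrist view shows the cover at (330,178) with its ridge across the slide. The finger tips are just below it, and tool x is aligned with the opening direction. I get a yaw of about 0.228, a cover opening of about 7 mm, and the well at (546.6,171.5).

```bash
cat >> h.py <<'E'
C=np.array([536.5,215.3]);YAW=.228
U=np.array([-np.sin(YAW),np.cos(YAW)])
def go(y,z): return tool_delta([*(C+y*U),z],np.pi/2+YAW)
def where():
    s=r.sense();d=s["eef_pos"][:2]-C;f=s["contact_force"]
    return dict(t=s["clock"],y=round(d@U,1),x=round(d@[U[1],-U[0]],1),z=round(s["eef_pos"][2],1),Fy=round(f[:2]@U,1),Fz=round(f[2],1))
E
python3 - <<'E'
from h import *
print(where(),go(-66,66))
E
```

```text
{'t': 2.55, 'y': np.float64(-46.3), 'x': np.float64(-11.8), 'z': np.float64(214.0), 'Fy': np.float64(0.3), 'Fz': np.float64(0.6)} (array([-1.98,  1.17, 14.8 ]), np.float64(0.006192402580050604))
```

>>> play_rows(steps=[{"delta_pos":[-2,1.2,3],"yaw":0.01,"jaw":0},{"delta_pos":[-2,1.2,6],"yaw":0.01,"jaw":0},{"delta_pos":[-2,1.2,9],"yaw":0.01,"jaw":0},{"delta_pos":[-2,1.2,12],"yaw":0.01,"jaw":0},{"delta_pos":[-2,1.2,13.5],"yaw":0.01,"jaw":0},{"delta_pos":[-2,1.2,14.3],"yaw":0.01,"jaw":0},{"delta_pos":[-2,1.2,14.8],"yaw":0.01,"jaw":0},{"delta_pos":[-2,1.2,14.8],"yaw":0.01,"jaw":0}])

```text
clock: 3.35
eef_pos: [552.5, 150.9, 66.7]
tcp_rot: [3.141, -0.0, 1.794]
contact_force: [0.1, 0.4, -0.5]
opening: 0.002
grasp_force: 0.0
```

```bash
python3 - <<'E'
from h import *
print(where(),go(10,66), r.sense()["tcp_rot"])
E
```

```text
{'t': 3.35, 'y': np.float64(-66.3), 'x': np.float64(1.1), 'z': np.float64(66.7), 'Fy': np.float64(0.4), 'Fz': np.float64(-0.5)} (array([ 7.63, -0.14,  0.07]), np.float64(-0.0044386018549191775)) [ 3.14102902e+00 -1.13085255e-05  1.79435772e+00]
```

>>> play_rows(steps=[{"delta_pos":[0.6,-0.1,0],"yaw":0,"jaw":0},{"delta_pos":[1.2,-0.1,0],"yaw":0,"jaw":0},{"delta_pos":[1.8,-0.1,0],"yaw":0,"jaw":0},{"delta_pos":[2.4,-0.1,0],"yaw":0,"jaw":0},{"delta_pos":[3,-0.1,0],"yaw":0,"jaw":0},{"delta_pos":[3.6,-0.1,0],"yaw":0,"jaw":0},{"delta_pos":[4.2,-0.1,0],"yaw":0,"jaw":0},{"delta_pos":[4.8,-0.1,0],"yaw":0,"jaw":0}])

```text
clock: 4.15
eef_pos: [540.6, 198.2, 66.3]
tcp_rot: [3.141, 0.0, 1.795]
contact_force: [0.7, -2.2, 1.9]
opening: 0.003
grasp_force: 1.2
```

```bash
python3 - <<'E'
from h import *
print(where(),go(10,66))
p,d=vision.grab_frame("wrist");cv2.imwrite("pics/w2.png",p[:,:,::-1])
E
```

```text
{'t': 4.15, 'y': np.float64(-17.6), 'x': np.float64(0.1), 'z': np.float64(66.3), 'Fy': np.float64(-2.3), 'Fz': np.float64(1.9)} (array([ 2.76, -0.02,  0.03]), np.float64(-0.003923978442976761))
```

View pics/w2.png

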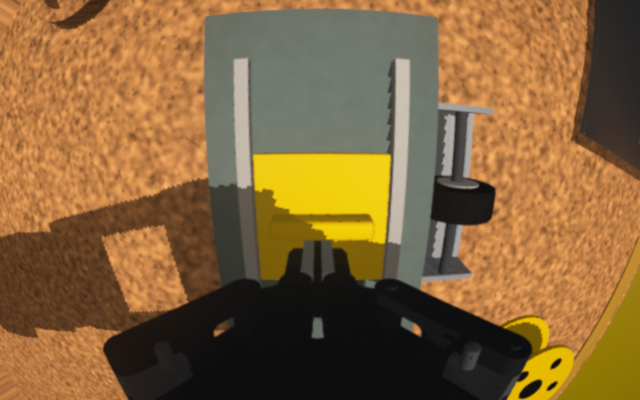

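The fingers at (318,255) are in contact with the ridge at (322,228), and the cover is sliding at about 2.3 N. I'll keep pushing.

>>> play_rows(steps=[{"delta_pos":[0.5,0,0],"yaw":0,"jaw":0},{"delta_pos":[1,0,0],"yaw":0,"jaw":0},{"delta_pos":[1.5,0,0],"yaw":0,"jaw":0},{"delta_pos":[1.9,0,0],"yaw":0,"jaw":0},{"delta_pos":[2.2,0,0],"yaw":0,"jaw":0},{"delta_pos":[2.5,0,0],"yaw":0,"jaw":0},{"delta_pos":[2.6,0,0],"yaw":0,"jaw":0},{"delta_pos":[2.7,0,0],"yaw":0,"jaw":0}])

```text
clock: 5.0
eef_pos: [534.5, 224.1, 66.2]
tcp_rot: [-3.141, 0.0, 1.795]
contact_force: [0.5, -2.6, 0.0]
opening: -0.001
grasp_force: 1.0
```

```bash
python3 - <<'E'
from h import *
print(where())
p,d=vision.grab_frame("wrist")
c=vision.cut_out("wrist","counter")[0]["region"]
hsv=cv2.cvtColor(p,cv2.COLOR_RGB2HSV);y=(hsv[...,0]>20)&(hsv[...,0]<36)&(hsv[...,1]>150)&c
Y=cloud("wrist",d,y);q=(Y[:,:2]-C)@U
print("plate far edge",np.percentile(q[Y[:,2]<64],[97,99,99.8]),"ridge",np.percentile(q[(Y[:,2]>71)&(Y[:,2]<80)],[2,50,98]))
P=cloud("wrist",d,c);P=P[(P[:,2]>50)&(P[:,2]<58)];print("body far edge",np.percentile((P[:,:2]-C)@U,[99,99.8]))
E
```

```text
{'t': 5.0, 'y': np.float64(9.0), 'x': np.float64(0.0), 'z': np.float64(66.2), 'Fy': np.float64(-2.6), 'Fz': np.float64(0.0)}
plate far edge [59.56413246 60.2854067  60.57451165] ridge [21.5917815  26.66831863 30.55861809]
body far edge [106.90258357 107.54320207]
```

>>> play_rows(steps=[{"delta_pos":[0.1,0,0],"yaw":0,"jaw":0},{"delta_pos":[0.2,0,0],"yaw":0,"jaw":0},{"delta_pos":[0.25,0,0],"yaw":0,"jaw":0},{"delta_pos":[0.3,0,0],"yaw":0,"jaw":0},{"delta_pos":[0.33,0,0],"yaw":0,"jaw":0},{"delta_pos":[0.36,0,0],"yaw":0,"jaw":0},{"delta_pos":[0.38,0,0],"yaw":0,"jaw":0},{"delta_pos":[0.4,0,0],"yaw":0,"jaw":0}])

```text
clock: 5.9
eef_pos: [533.6, 227.9, 66.2]
tcp_rot: [-3.141, 0.0, 1.795]
contact_force: [0.3, -1.6, 0.0]
opening: 0.0
grasp_force: 1.0
```

>>> play_rows(steps=[{"delta_pos":[0.02,0,0],"yaw":0,"jaw":0},{"delta_pos":[0.04,0,0],"yaw":0,"jaw":0},{"delta_pos":[0.06,0,0],"yaw":0,"jaw":0},{"delta_pos":[0.07,0,0],"yaw":0,"jaw":0},{"delta_pos":[0.08,0,0],"yaw":0,"jaw":0},{"delta_pos":[0.09,0,0],"yaw":0,"jaw":0},{"delta_pos":[0.1,0,0],"yaw":0,"jaw":0},{"delta_pos":[0.1,0,0],"yaw":0,"jaw":0}])

```text
clock: 6.7
eef_pos: [533.4, 228.9, 66.3]
tcp_rot: [-3.141, -0.0, 1.795]
contact_force: [0.5, -1.7, -1.3]
opening: -0.001
grasp_force: 0.9
```

Not at the stop yet, so I'll creep further.

>>> play_rows(steps=[{"delta_pos":[0.02,0,0],"yaw":0,"jaw":0},{"delta_pos":[0.04,0,0],"yaw":0,"jaw":0},{"delta_pos":[0.06,0,0],"yaw":0,"jaw":0},{"delta_pos":[0.08,0,0],"yaw":0,"jaw":0},{"delta_pos":[0.1,0,0],"yaw":0,"jaw":0},{"delta_pos":[0.11,0,0],"yaw":0,"jaw":0},{"delta_pos":[0.12,0,0],"yaw":0,"jaw":0},{"delta_pos":[0.12,0,0],"yaw":0,"jaw":0}])

```text
clock: 7.5
eef_pos: [533.2, 230.1, 66.3]
tcp_rot: [-3.142, -0.0, 1.795]
contact_force: [-0.4, -1.3, -1.0]
opening: 0.001
grasp_force: 0.9
```

```bash
cat > chk.py <<'E'
from h import *
print(where())
p,d=vision.grab_frame("wrist")
c=vision.cut_out("wrist","counter")[0]["region"]
hsv=cv2.cvtColor(p,cv2.COLOR_RGB2HSV);y=(hsv[...,0]>20)&(hsv[...,0]<36)&(hsv[...,1]>150)&c
Y=cloud("wrist",d,y);q=(Y[:,:2]-C)@U
print("plate edges",np.percentile(q[Y[:,2]<64],[.5,99.5]),"ridge",np.percentile(q[(Y[:,2]>71)&(Y[:,2]<80)],[2,50,98]))
P=cloud("wrist",d,c);P=P[(P[:,2]>50)&(P[:,2]<58)];print("body edges",np.percentile((P[:,:2]-C)@U,[.2,99.8]))
E
python3 chk.py
```

```text
{'t': 7.5, 'y': np.float64(15.1), 'x': np.float64(0.1), 'z': np.float64(66.3), 'Fy': np.float64(-1.2), 'Fz': np.float64(-1.0)}
plate edges [-2.17517546 66.54596013] ridge [27.56046747 32.7214542  36.65387045]
body edges [-42.37678786 107.46103423]
```

>>> play_rows(steps=[{"delta_pos":[0.02,0,0],"yaw":0,"jaw":0},{"delta_pos":[0.04,0,0],"yaw":0,"jaw":0},{"delta_pos":[0.06,0,0],"yaw":0,"jaw":0},{"delta_pos":[0.08,0,0],"yaw":0,"jaw":0},{"delta_pos":[0.09,0,0],"yaw":0,"jaw":0},{"delta_pos":[0.1,0,0],"yaw":0,"jaw":0},{"delta_pos":[0.1,0,0],"yaw":0,"jaw":0},{"delta_pos":[0.1,0,0],"yaw":0,"jaw":0}])

```text
clock: 8.4
eef_pos: [533.0, 230.9, 66.3]
tcp_rot: [-3.141, 0.0, 1.795]
contact_force: [0.3, -2.9, -1.0]
opening: -0.005
grasp_force: 1.5
```

>>> play_rows(steps=[{"delta_pos":[0.02,0,0],"yaw":0,"jaw":0},{"delta_pos":[0.04,0,0],"yaw":0,"jaw":0},{"delta_pos":[0.06,0,0],"yaw":0,"jaw":0},{"delta_pos":[0.08,0,0],"yaw":0,"jaw":0},{"delta_pos":[0.08,0,0],"yaw":0,"jaw":0},{"delta_pos":[0.08,0,0],"yaw":0,"jaw":0},{"delta_pos":[0.08,0,0],"yaw":0,"jaw":0},{"delta_pos":[0.08,0,0],"yaw":0,"jaw":0}])

```text
clock: 9.2
eef_pos: [532.9, 231.1, 66.3]
tcp_rot: [-3.141, 0.001, 1.795]
contact_force: [1.3, -7.5, 0.2]
opening: 0.002
grasp_force: 3.8
```

```bash
python3 chk.py
```

```text
{'t': 9.2, 'y': np.float64(16.2), 'x': np.float64(0.1), 'z': np.float64(66.3), 'Fy': np.float64(-7.6), 'Fz': np.float64(0.2)}
plate edges [-1.22790209 67.39892084] ridge [28.72933931 33.64865702 37.57941709]
body edges [-41.08153183 107.45312469]
```

The cover is against its stop: force is 7.6 N and the counter hasn't moved. I'll lift and back off to view the well.

>>> play_rows(steps=[{"delta_pos":[-0.4,0,0],"yaw":0,"jaw":0},{"delta_pos":[-0.8,0,-1],"yaw":0,"jaw":0},{"delta_pos":[-2,0,-3],"yaw":0,"jaw":0},{"delta_pos":[-4.5,0,-5],"yaw":0,"jaw":0},{"delta_pos":[-7.5,0,-6],"yaw":0,"jaw":0},{"delta_pos":[-10,0,-6],"yaw":0,"jaw":0},{"delta_pos":[-10.1,0,-6],"yaw":0,"jaw":0},{"delta_pos":[-10.1,0,-6],"yaw":0,"jaw":0}])

```text
clock: 10.1
eef_pos: [555.7, 133.2, 127.0]
tcp_rot: [3.14, -0.001, 1.793]
contact_force: [-0.0, -1.1, 0.3]
opening: -0.001
grasp_force: 0.0
```

```bash
cat > w.py <<'E'
from h import *
import sys
s=where();p,d=vision.grab_frame("wrist");cv2.imwrite(sys.argv[1],p[:,:,::-1])
V=np.array([U[1],-U[0]])
def ray(uv,z):
    c=vision.calibration("wrist");K=np.array(c["mtx"]);T=np.array(c["extrinsics"])
    a=np.array([(uv[0]-K[0,2])/K[0,0],(uv[1]-K[1,2])/K[1,1]]);th=np.hypot(*a);D=T[:3,:3]@np.r_[a/th*np.sin(th),np.cos(th)]
    return T[:3,3]+D*(z-T[2,3])/D[2]
for t,z in [("well_mouth",55),("key_top",33),("ridge_top",74.5)]:
    for l in vision.landmark_of("wrist",t)[:1]:
        w=ray(l["uv"],z)[:2]-C;print(t,l,"y",w@U,"x",w@V)
hsv=cv2.cvtColor(p,cv2.COLOR_RGB2HSV)
b=((hsv[...,0]>95)&(hsv[...,0]<130)&(hsv[...,1]>130)).astype(np.uint8)
n,_,st,ce=cv2.connectedComponentsWithStats(b)
for i in range(1,n):
    if st[i,4]>150: w=ray(ce[i],33)[:2]-C;print("blue",st[i],ce[i],"y",w@U,"x",w@V)
print(s)
E
python3 w.py pics/w3.png; python3 chk.py
```

```text
well_mouth {'uv': [318.1, 152.0], 'conf': 0.61} y -39.83962265291579 x 0.750961153663177
key_top {'uv': [319.7, 151.7], 'conf': 0.98} y -42.25144271104208 x 1.9304408359400813
ridge_top {'uv': [319.0, 40.8], 'conf': 0.55} y 33.610543666900824 x 1.1865730665222554
blue [ 301  132   38   37 1108] [319.36371841 150.26895307] y -41.090407412995454 x 1.5917578766287601
{'t': 10.1, 'y': np.float64(-84.3), 'x': np.float64(0.2), 'z': np.float64(127.0), 'Fy': np.float64(-1.0), 'Fz': np.float64(0.3)}
{'t': 10.3, 'y': np.float64(-83.2), 'x': np.float64(-0.3), 'z': np.float64(126.3), 'Fy': np.float64(0.6), 'Fz': np.float64(-0.9)}
plate edges [-2.52478005 67.20718323] ridge [27.2254302  31.76334468 37.04865469]
body edges [-102.36285404   71.39840886]
```

View pics/w3.png

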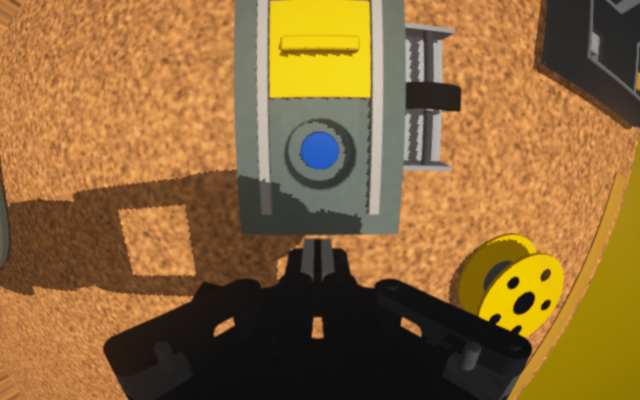

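The image shows the well uncovered with the blue key at (320,151), at counter y of about -42 and x of about +1 in my frame. The cover is fully clear. Next I'll go over the well and down to just above the key.

>>> play_rows(steps=[{"delta_pos":[4.2,0.1,1],"yaw":0,"jaw":0},{"delta_pos":[4.2,0.1,3],"yaw":0,"jaw":0},{"delta_pos":[4.2,0.1,5],"yaw":0,"jaw":0},{"delta_pos":[4.2,0.1,6],"yaw":0,"jaw":0},{"delta_pos":[4.2,0.1,7],"yaw":0,"jaw":0},{"delta_pos":[4.2,0.1,7.8],"yaw":0,"jaw":0},{"delta_pos":[4.2,0.1,8.5],"yaw":0,"jaw":0},{"delta_pos":[4.2,0.1,8.7],"yaw":0,"jaw":0}])

```text
clock: 11.2
eef_pos: [546.8, 174.3, 38.8]
tcp_rot: [-3.141, 0.0, 1.795]
contact_force: [-0.5, -0.2, 0.2]
opening: -0.002
grasp_force: 0.0
```

```bash
python3 -c "
from h import *
print(where())"
```

```text
{'t': 11.2, 'y': np.float64(-42.3), 'x': np.float64(0.7), 'z': np.float64(38.8), 'Fy': np.float64(-0.1), 'Fz': np.float64(0.2)}
```

>>> play_rows(steps=[{"delta_pos":[0,0,0.2],"yaw":0,"jaw":0},{"delta_pos":[0,0,0.4],"yaw":0,"jaw":0},{"delta_pos":[0,0,0.6],"yaw":0,"jaw":0},{"delta_pos":[0,0,0.75],"yaw":0,"jaw":0},{"delta_pos":[0,0,0.85],"yaw":0,"jaw":0},{"delta_pos":[0,0,0.95],"yaw":0,"jaw":0},{"delta_pos":[0,0,1.0],"yaw":0,"jaw":0},{"delta_pos":[0,0,1.0],"yaw":0,"jaw":0}])

```text
clock: 12.0
eef_pos: [547.1, 174.5, 29.4]
tcp_rot: [3.141, -0.0, 1.795]
contact_force: [1.0, -0.3, 3.9]
opening: -0.001
grasp_force: 1.8
```

>>> play_rows(steps=[{"delta_pos":[0,0,0.04],"yaw":0,"jaw":0},{"delta_pos":[0,0,0.08],"yaw":0,"jaw":0},{"delta_pos":[0,0,0.12],"yaw":0,"jaw":0},{"delta_pos":[0,0,0.15],"yaw":0,"jaw":0},{"delta_pos":[0,0,0.18],"yaw":0,"jaw":0},{"delta_pos":[0,0,0.2],"yaw":0,"jaw":0},{"delta_pos":[0,0,0.2],"yaw":0,"jaw":0},{"delta_pos":[0,0,0.2],"yaw":0,"jaw":0}])

```text
clock: 12.8
eef_pos: [547.1, 174.6, 27.4]
tcp_rot: [3.141, -0.0, 1.795]
contact_force: [1.4, -1.1, 5.4]
opening: -0.002
grasp_force: 2.3
```

>>> play_rows(steps=[{"delta_pos":[0,0,0.04],"yaw":0,"jaw":0},{"delta_pos":[0,0,0.07],"yaw":0,"jaw":0},{"delta_pos":[0,0,0.1],"yaw":0,"jaw":0},{"delta_pos":[0,0,0.12],"yaw":0,"jaw":0},{"delta_pos":[0,0,0.12],"yaw":0,"jaw":0},{"delta_pos":[0,0,0.12],"yaw":0,"jaw":0},{"delta_pos":[0,0,0.12],"yaw":0,"jaw":0},{"delta_pos":[0,0,0.12],"yaw":0,"jaw":0}])

```text
clock: 13.6
eef_pos: [547.1, 174.6, 26.9]
tcp_rot: [3.141, -0.0, 1.795]
contact_force: [-1.7, -1.8, 14.6]
opening: 0.003
grasp_force: 7.3
```

Bottomed out: 14.6 N at z=26.9. I'll hold it, then lift.

>>> play_rows(steps=[{"delta_pos":[0,0,0],"yaw":0,"jaw":0},{"delta_pos":[0,0,0],"yaw":0,"jaw":0},{"delta_pos":[0,0,0],"yaw":0,"jaw":0},{"delta_pos":[0,0,0],"yaw":0,"jaw":0},{"delta_pos":[0,0,0],"yaw":0,"jaw":0},{"delta_pos":[0,0,0],"yaw":0,"jaw":0},{"delta_pos":[0,0,0],"yaw":0,"jaw":0},{"delta_pos":[0,0,-1],"yaw":0,"jaw":0}])

```text
clock: 14.4
eef_pos: [546.3, 174.4, 35.6]
tcp_rot: [-3.14, -0.0, 1.795]
contact_force: [0.3, 0.6, -0.5]
opening: -0.001
grasp_force: 0.0
```

```bash
python3 -c "
from h import *
print(where(),go(58,100))"
```

```text
{'t': 14.4, 'y': np.float64(-42.1), 'x': np.float64(0.3), 'z': np.float64(35.6), 'Fy': np.float64(0.6), 'Fz': np.float64(-0.5)} (array([10.  , -0.07, -6.44]), np.float64(-0.004025760992004024))
```

>>> play_rows(steps=[{"delta_pos":[0,0,-3],"yaw":0,"jaw":0},{"delta_pos":[0,0,-6],"yaw":0,"jaw":0},{"delta_pos":[0.5,0,-7],"yaw":0,"jaw":0},{"delta_pos":[3,0,-7],"yaw":0,"jaw":0},{"delta_pos":[6,0,-7],"yaw":0,"jaw":0},{"delta_pos":[9,0,-7],"yaw":0,"jaw":0},{"delta_pos":[10.1,0,-7],"yaw":0,"jaw":0},{"delta_pos":[10.1,0,-7],"yaw":0,"jaw":0}])

```text
clock: 15.2
eef_pos: [523.5, 273.9, 105.3]
tcp_rot: [-3.14, 0.0, 1.797]
contact_force: [1.1, -0.7, 1.2]
opening: -0.004
grasp_force: 0.0
```

```bash
python3 -c "
from h import *
print(where(),go(58,66))"
```

```text
{'t': 15.2, 'y': np.float64(60.1), 'x': np.float64(0.5), 'z': np.float64(105.3), 'Fy': np.float64(-0.9), 'Fz': np.float64(1.2)} (array([-0.21, -0.05,  3.93]), np.float64(-0.0018299049350503083))
```

>>> play_rows(steps=[{"delta_pos":[0,0,1],"yaw":0,"jaw":0},{"delta_pos":[0,0,2],"yaw":0,"jaw":0},{"delta_pos":[0,0,2.8],"yaw":0,"jaw":0},{"delta_pos":[0,0,3.4],"yaw":0,"jaw":0},{"delta_pos":[0,0,3.7],"yaw":0,"jaw":0},{"delta_pos":[0,0,3.9],"yaw":0,"jaw":0},{"delta_pos":[-0.2,0,3.9],"yaw":0,"jaw":0},{"delta_pos":[-0.4,0,3.9],"yaw":0,"jaw":0}])

```text
clock: 16.0
eef_pos: [525.5, 269.1, 67.3]
tcp_rot: [3.141, -0.0, 1.795]
contact_force: [0.6, 0.0, -0.6]
opening: 0.002
grasp_force: 0.0
```

>>> play_rows(steps=[{"delta_pos":[-0.5,0,0],"yaw":0,"jaw":0},{"delta_pos":[-1,0,0],"yaw":0,"jaw":0},{"delta_pos":[-1.5,0,0],"yaw":0,"jaw":0},{"delta_pos":[-2,0,0],"yaw":0,"jaw":0},{"delta_pos":[-2.5,0,0],"yaw":0,"jaw":0},{"delta_pos":[-3,0,0],"yaw":0,"jaw":0},{"delta_pos":[-3.5,0,0],"yaw":0,"jaw":0},{"delta_pos":[-4,0,0],"yaw":0,"jaw":0}])

```text
clock: 16.8
eef_pos: [534.5, 229.7, 67.2]
tcp_rot: [3.141, -0.0, 1.795]
contact_force: [0.7, 1.9, 2.1]
opening: 0.002
grasp_force: 1.1
```

```bash
python3 -c "
from h import *
print(where())"
```

```text
{'t': 16.8, 'y': np.float64(14.5), 'x': np.float64(1.3), 'z': np.float64(67.2), 'Fy': np.float64(1.7), 'Fz': np.float64(2.1)}
```

>>> play_rows(steps=[{"delta_pos":[-0.5,0,0],"yaw":0,"jaw":0},{"delta_pos":[-1,0,0],"yaw":0,"jaw":0},{"delta_pos":[-1.5,0,0],"yaw":0,"jaw":0},{"delta_pos":[-2,0,0],"yaw":0,"jaw":0},{"delta_pos":[-2.5,-0.1,0],"yaw":0,"jaw":0},{"delta_pos":[-3,-0.1,0],"yaw":0,"jaw":0},{"delta_pos":[-3.4,-0.1,0],"yaw":0,"jaw":0},{"delta_pos":[-3.6,-0.1,0],"yaw":0,"jaw":0}])

```text
clock: 17.6
eef_pos: [541.2, 194.3, 67.0]
tcp_rot: [-3.141, 0.0, 1.795]
contact_force: [0.5, 1.6, -0.1]
opening: -0.001
grasp_force: 1.1
```

>>> play_rows(steps=[{"delta_pos":[-0.06,0,0],"yaw":0,"jaw":0},{"delta_pos":[-0.12,0,0],"yaw":0,"jaw":0},{"delta_pos":[-0.17,0,0],"yaw":0,"jaw":0},{"delta_pos":[-0.21,0,0],"yaw":0,"jaw":0},{"delta_pos":[-0.24,0,0],"yaw":0,"jaw":0},{"delta_pos":[-0.26,0,0],"yaw":0,"jaw":0},{"delta_pos":[-0.28,0,0],"yaw":0,"jaw":0},{"delta_pos":[-0.3,0,0],"yaw":0,"jaw":0}])

```text
clock: 18.4
eef_pos: [541.8, 191.8, 67.0]
tcp_rot: [-3.141, 0.0, 1.795]
contact_force: [-0.2, 1.8, -0.8]
opening: 0.002
grasp_force: 1.0
```

```bash
python3 -c "
from h import *
print(where())"
```

```text
{'t': 18.4, 'y': np.float64(-24.1), 'x': np.float64(-0.2), 'z': np.float64(67.0), 'Fy': np.float64(1.8), 'Fz': np.float64(-0.8)}
```

>>> play_rows(steps=[{"delta_pos":[-0.03,0,0],"yaw":0,"jaw":0},{"delta_pos":[-0.06,0,0],"yaw":0,"jaw":0},{"delta_pos":[-0.09,0,0],"yaw":0,"jaw":0},{"delta_pos":[-0.12,0,0],"yaw":0,"jaw":0},{"delta_pos":[-0.14,0,0],"yaw":0,"jaw":0},{"delta_pos":[-0.15,0,0],"yaw":0,"jaw":0},{"delta_pos":[-0.15,0,0],"yaw":0,"jaw":0},{"delta_pos":[-0.15,0,0],"yaw":0,"jaw":0}])

```text
clock: 19.2
eef_pos: [542.2, 190.3, 67.0]
tcp_rot: [-3.141, 0.0, 1.795]
contact_force: [-0.5, 1.4, -0.4]
opening: -0.0
grasp_force: 0.8
```

>>> play_rows(steps=[{"delta_pos":[-0.02,0,0],"yaw":0,"jaw":0},{"delta_pos":[-0.04,0,0],"yaw":0,"jaw":0},{"delta_pos":[-0.06,0,0],"yaw":0,"jaw":0},{"delta_pos":[-0.08,0,0],"yaw":0,"jaw":0},{"delta_pos":[-0.08,0,0],"yaw":0,"jaw":0},{"delta_pos":[-0.08,0,0],"yaw":0,"jaw":0},{"delta_pos":[-0.08,0,0],"yaw":0,"jaw":0},{"delta_pos":[-0.08,0,0],"yaw":0,"jaw":0}])

```text
clock: 20.0
eef_pos: [542.4, 189.5, 67.1]
tcp_rot: [-3.141, 0.0, 1.795]
contact_force: [-1.2, 1.3, -0.3]
opening: 0.001
grasp_force: 0.8
```

>>> play_rows(steps=[{"delta_pos":[-0.02,0,0],"yaw":0,"jaw":0},{"delta_pos":[-0.04,0,0],"yaw":0,"jaw":0},{"delta_pos":[-0.06,0,0],"yaw":0,"jaw":0},{"delta_pos":[-0.08,0,0],"yaw":0,"jaw":0},{"delta_pos":[-0.08,0,0],"yaw":0,"jaw":0},{"delta_pos":[-0.08,0,0],"yaw":0,"jaw":0},{"delta_pos":[-0.08,0,0],"yaw":0,"jaw":0},{"delta_pos":[-0.08,0,0],"yaw":0,"jaw":0}])

```text
clock: 20.8
eef_pos: [542.6, 188.8, 67.1]
tcp_rot: [-3.142, -0.0, 1.795]
contact_force: [-1.4, 3.1, -0.3]
opening: 0.002
grasp_force: 1.6
```

>>> play_rows(steps=[{"delta_pos":[-0.02,0,0],"yaw":0,"jaw":0},{"delta_pos":[-0.04,0,0],"yaw":0,"jaw":0},{"delta_pos":[-0.06,0,0],"yaw":0,"jaw":0},{"delta_pos":[-0.07,0,0],"yaw":0,"jaw":0},{"delta_pos":[-0.07,0,0],"yaw":0,"jaw":0},{"delta_pos":[-0.07,0,0],"yaw":0,"jaw":0},{"delta_pos":[-0.07,0,0],"yaw":0,"jaw":0},{"delta_pos":[-0.07,0,0],"yaw":0,"jaw":0}])

```text
clock: 21.6
eef_pos: [542.6, 188.8, 67.1]
tcp_rot: [3.142, -0.001, 1.795]
contact_force: [-2.9, 6.2, -1.2]
opening: 0.001
grasp_force: 3.6
```

The cover is against the shut stop: force rose and the tip stopped moving. I'll back off and lift.

>>> play_rows(steps=[{"delta_pos":[0.4,0,0],"yaw":0,"jaw":0},{"delta_pos":[0.8,0,-0.5],"yaw":0,"jaw":0},{"delta_pos":[0.8,0,-3],"yaw":0,"jaw":0},{"delta_pos":[0.8,0,-6],"yaw":0,"jaw":0},{"delta_pos":[-1,0,-10],"yaw":0,"jaw":0},{"delta_pos":[-3,0,-13],"yaw":0,"jaw":0},{"delta_pos":[-4,0,-14.7],"yaw":0,"jaw":0},{"delta_pos":[-4,0,-14.7],"yaw":0,"jaw":0}])

```text
clock: 22.4
eef_pos: [553.7, 148.4, 217.4]
tcp_rot: [3.136, 0.001, 1.794]
contact_force: [-0.4, 0.2, 0.1]
opening: -0.003
grasp_force: 0.0
```

```bash
python3 w.py pics/w4.png; python3 chk.py
```

```text
well_mouth {'uv': [315.3, 153.4], 'conf': 0.97} y -37.046612949890054 x -1.6423689537154083
key_top {'uv': [317.3, 153.7], 'conf': 0.51} y -39.91563052064218 x -0.4744901462038779
ridge_top {'uv': [315.9, 160.3], 'conf': 0.92} y -40.241690953125556 x -2.1334503693825133
{'t': 22.4, 'y': np.float64(-69.1), 'x': np.float64(1.7), 'z': np.float64(217.4), 'Fy': np.float64(0.3), 'Fz': np.float64(0.1)}
{'t': 22.6, 'y': np.float64(-67.5), 'x': np.float64(-0.9), 'z': np.float64(212.9), 'Fy': np.float64(0.1), 'Fz': np.float64(0.2)}
plate edges [-78.81594345  -8.24325201] ridge [-47.46615564 -42.6363136  -38.10880614]
body edges [-102.95381446  106.90814045]
```

View pics/w4.png

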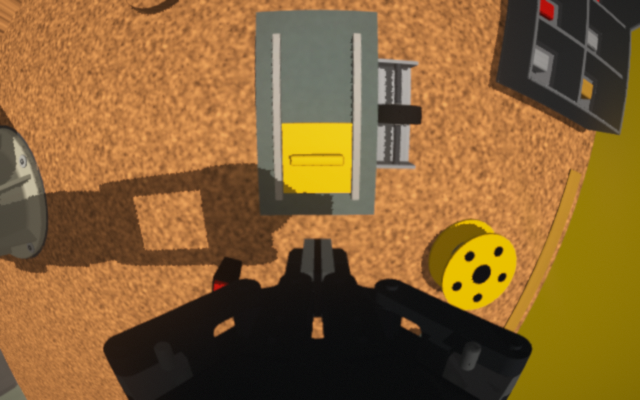

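The cover at (316,158) is shut: its plate centre is 45 mm from the counter's centre. The counter hasn't moved and the buckle is still standing. Handing in.

```bash
python3 -c "
from rig import r
print(r.sign_off())"
```

```text
the job is handed in; nothing more can be done
None
```

I opened the counter's cover to its stop, pressed the blue reset key fully down for about a second and released it, then pushed the cover fully shut; the job is handed in at about 23 s, and the counter did not move.

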